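Run a fingertip along the spring pins of a test nest

TASK

Check that the spring pins of the test nest move freely: starting at the end with the round post, run the closed fingertips along the curved row and push each pin in turn at least half way down, letting it spring back up before the next. Press gently, and between pins stay within about 2 cm above the heads, following the row, rather than lifting away. Grasp nothing, leave all the other things where they are, and finish clear of the nest.

Things in the scene. Friction and masses are not known exactly. Their poses are not given: they have to be found in the camera images.
- nest: Test nest: fixed grey board 120x236x16 mm on the worktop, with five spring pins in a curved row and a taller round steel post beyond one end. Origin on the worktop under the board (which spans x -65..55, y -118..118 mm); z up. The row is an arc of 110 mm radius about x -85 mm, y 0, bulging to +x; post at its +y end, pin 1 beside it, pin 5 at the -y end. Only the pins move
- post_top (a point): centre of the top of the round post (14 mm diameter, 25 mm above the board, 41 mm above the worktop), 40 mm beyond pin 1: it marks the end at which to start
- pin1_top (a point): Top centre of pin 1, counted from the post: blunt brass cone head 18 mm diameter, its sides sloping 37 degrees over the upper 5 mm, slippery, 15.5 mm above the board (31.5 mm above the worktop) when up; moves down with the pin. Neighbouring pins are 45 mm apart
- pin2_top (a point): Top centre of pin 2, counted from the post: blunt brass cone head 18 mm diameter, its sides sloping 37 degrees over the upper 5 mm, slippery, 15.5 mm above the board (31.5 mm above the worktop) when up; moves down with the pin. Neighbouring pins are 45 mm apart
- pin3_top (a point): Top centre of pin 3, counted from the post: blunt brass cone head 18 mm diameter, its sides sloping 37 degrees over the upper 5 mm, slippery, 15.5 mm above the board (31.5 mm above the worktop) when up; moves down with the pin. Neighbouring pins are 45 mm apart
- pin4_top (a point): Top centre of pin 4, counted from the post: blunt brass cone head 18 mm diameter, its sides sloping 37 degrees over the upper 5 mm, slippery, 15.5 mm above the board (31.5 mm above the worktop) when up; moves down with the pin. Neighbouring pins are 45 mm apart
- pin5_top (a point): Top centre of pin 5, counted from the post: blunt brass cone head 18 mm diameter, its sides sloping 37 degrees over the upper 5 mm, slippery, 15.5 mm above the board (31.5 mm above the worktop) when up; moves down with the pin. Neighbouring pins are 45 mm apart
- pin1 (a joint): How far pin 1 is pushed down, m: 0 up, 0.007 at its stop (half way 0.0035). A spring returns it: about 1 N to start, 2.5 N at 3 mm, 4.5 N at the stop
- pin2 (a joint): How far pin 2 is pushed down, m: 0 up, 0.007 at its stop (half way 0.0035). A spring returns it: about 1 N to start, 2.5 N at 3 mm, 4.5 N at the stop
- pin3 (a joint): How far pin 3 is pushed down, m: 0 up, 0.007 at its stop (half way 0.0035). A spring returns it: about 1 N to start, 2.5 N at 3 mm, 4.5 N at the stop
- pin4 (a joint): How far pin 4 is pushed down, m: 0 up, 0.007 at its stop (half way 0.0035). A spring returns it: about 1 N to start, 2.5 N at 3 mm, 4.5 N at the stop
- pin5 (a joint): How far pin 5 is pushed down, m: 0 up, 0.007 at its stop (half way 0.0035). A spring returns it: about 1 N to start, 2.5 N at 3 mm, 4.5 N at the stop
- gap12 (a point): Point on the arc midway between pins 1 and 2, level with the tops of the unpressed heads (15.5 mm above the board)
- gap23 (a point): Point on the arc midway between pins 2 and 3, level with the tops of the unpressed heads (15.5 mm above the board)
- gap34 (a point): Point on the arc midway between pins 3 and 4, level with the tops of the unpressed heads (15.5 mm above the board)
- gap45 (a point): Point on the arc midway between pins 4 and 5, level with the tops of the unpressed heads (15.5 mm above the board)
- bearing_3: plain ball bearing lying flat, 35 mm diameter, 11 mm high, on the nest's board in the hollow of the curved row, about 70 mm from the nearest pin; loose, not part of the job, to be left alone. Origin: centre of its underside
- stud_diode: small press-fit diode standing with its lead up, 13 mm diameter, 27 mm high, on the nest's board in the hollow of the row, about 49 mm from pin 5; loose, not part of the job, to be left alone. Origin: centre of its underside
- regulator: black voltage regulator, 38x71x26 mm; loose, not part of the job, to be left alone. Origin: centre of its underside
- pulley: grey steel pulley, 56 mm diameter, 28 mm high; loose, not part of the job, to be left alone. Origin: centre of its underside
- tape_roll: roll of black tape lying flat, 66 mm diameter, 19 mm high; loose, not part of the job, to be left alone. Origin: centre of its underside
- control_plate: round alternator end plate with a green board, 180x193x67 mm; loose, not part of the job, to be left alone. Origin: centre of its underside
- mug: white mug, 82x115x94 mm with its handle; loose, not part of the job, to be left alone. Origin: centre of its underside
- side_cutters: side cutters lying flat, 53x153x14 mm; loose, not part of the job, to be left alone. Origin: centre of its underside

How it is judged:
On the way, in this order (a step that is already met when the one before it is completed fails the run):
1. pin 1 is pushed down 3 mm or more (of 7) (value of joint pin1 above 0.003 m), for 0.1 s.
2. the fingertips pass low (within about 25 mm of the heads) along the row from pin 1 to pin 2, both pins being up (horizontal distance between the grasp point and gap12 below 0.016 m and z of the grasp point in the frame of gap12 below 0.045 m and value of joint each of pin1, pin2 below 0.0015 m), for 0.02 s.
3. pin 2 is pushed down 3 mm or more (of 7) (value of joint pin2 above 0.003 m), for 0.1 s.
4. the fingertips pass low (within about 25 mm of the heads) along the row from pin 2 to pin 3, both pins being up (horizontal distance between the grasp point and gap23 below 0.016 m and z of the grasp point in the frame of gap23 below 0.045 m and value of joint each of pin2, pin3 below 0.0015 m), for 0.02 s.
5. pin 3 is pushed down 3 mm or more (of 7) (value of joint pin3 above 0.003 m), for 0.1 s.
6. the fingertips pass low (within about 25 mm of the heads) along the row from pin 3 to pin 4, both pins being up (horizontal distance between the grasp point and gap34 below 0.016 m and z of the grasp point in the frame of gap34 below 0.045 m and value of joint each of pin3, pin4 below 0.0015 m), for 0.02 s.
7. pin 4 is pushed down 3 mm or more (of 7) (value of joint pin4 above 0.003 m), for 0.1 s.
8. the fingertips pass low (within about 25 mm of the heads) along the row from pin 4 to pin 5, both pins being up (horizontal distance between the grasp point and gap45 below 0.016 m and z of the grasp point in the frame of gap45 below 0.045 m and value of joint each of pin4, pin5 below 0.0015 m), for 0.02 s.
9. pin 5 is pushed down 3 mm or more (of 7) (value of joint pin5 above 0.003 m), for 0.1 s.
At the end, for the whole second after the job is handed in: All five pins, pushed down 3 mm or more in order from the post, are up again (within 1 mm), and every loose thing is within 15 mm of where it stood (value of joint each of pin1, pin2, pin3, pin4, pin5 below 0.001 m and distance of each of bearing_3, stud_diode, regulator, pulley, tape_roll, control_plate, mug, side_cutters from where it was at the start of the episode below 0.015 m); the robot touches nothing.
It fails at once if the fingers press the nest or its pins with more than 20 N (contact force between the fingers and nest above 20 N).
It fails at once if a loose thing is lifted, carried or pushed more than 15 mm (distance of any of bearing_3, stud_diode, regulator, pulley, tape_roll, control_plate, mug, side_cutters from where it was at the start of the episode above 0.015 m).
It also fails if it takes over 45 s, if anything falls off the work surface, if the arm or the gripper's body presses on something with over 40 N, if the wrist force passes 120 N, or if a joint passes its speed limit or range.

ROBOT

A 6-joint arm with a two-finger parallel gripper is mounted at the origin on a cart in front of the work surface, level with it; the furniture and walls round the work are solid. World frame = base frame: x ahead of the robot, y to its left, z up, the work surface at z = 0. Lengths are in m, angles in rad, forces in N, time in s.
With the tool pointing down it reaches from about 0.325 to 0.775 m from the base axis. Payload 5.5 kg.
Tool frame: the origin (TCP) lies between the finger pads; the fingertips stand 25 mm ahead of it and the grasp point (between the pads) lies 6 mm ahead of it; z points along the fingers, y is the line along which they close (so a half turn about z gives the same grasp; the last joint's range is limited). The gripper opens to 88 mm and grips with 3 to 60 N. Pads are 20 mm wide; open, the fingers measure 115 mm over their backs; the gripper's body (75 mm by 178 mm) begins 61 mm behind the grasp point.
Start: joints at [-0.057, 0.091, 1.231, -0, 1.82, -0.057], TCP at [0.6, -0, 0.248] pointing down, gripper open.
Joint ranges: [-2.87, 2.87], [-0.86, 2.18], [0.17, 2.46], [-1.51, 4.65], [0.06, 2.69], [-2.65, 2.65]. Speed limits (rad/s): [2.57, 2.57, 3.01, 3.14, 3.14, 3.14].

INTERFACE

Orientations are given as a unit quaternion [x, y, z, w].
In Python, from bench import get_obs, capture, hand_in, search_frame, silhouettes gives the robot as it stands.
- The arm moves only by the shell command python3 -m pendant 'ROWS' [FORCE]. ROWS is JSON, a list of rows, each an object of numbers: "x", "y", "z": the shift along the world's x, y, z in m; "ax", "ay", "az": the turn, a rotation vector about the world's x, y, z in rad; "gripper": the finger opening in m, from 0 to 0.0878. In form: [{"x": .., "y": .., "z": .., "ax": .., "ay": .., "az": .., "gripper": ..}, ...]. A call has 1 to 12 rows; each row is the pose to reach, as a shift and turn from the pose commanded when the call began; what a row does not reach only later rows make up. A row lasts 1/8 s, in which the tool goes at most 62.5 mm and 10.7 degrees, less where a joint would pass 70% of its speed; a pose out of reach is approached as far as the arm can. A call with a gripper value outside its range is refused whole. The fingers move at their own pace and stop on an object; FORCE is the grip in N (left out, the last holds). Time passes only in rows, so rows that repeat a pose let the fingers close. It gives the time, the measured TCP pose, the force, the opening and the grip force at its end, in the units of the state.
- get_obs(): the state, without advancing time (a new reading comes with each control period).
- capture(name): name is "scene" or "side" or "wrist"; returns a dict with "image" (400x640x3 uint8, blue, green, red), "depth" (400x640 float32, m along the optical axis (not along the pixel's ray), 0 where there is no reading), "fx", "fy", "cx", "cy" (pixels), "distortion" ([k1, k2, p1, p2, k3] as OpenCV has them; the pictures are not rectified), "R" (3x3) and "t" (3): a world point X has camera coordinates R X + t. Camera axes: x right, y down, z forward; pixel columns grow to the right and rows downward; lengths in m; the calibration is good to about 2 mm. A picture is of the moment at which its call begins.
- hand_in(): hands the job in; it is judged then, once.
Trained networks look in the newest picture that a camera, given by its name, has taken for a name from the list of things; names that differ only in an ending like _2 or _b are one class to them, and where a whole thing is asked for, a point or a joint stands for the part that bears it (a point fixed in the world has none). Each returns a list of dicts, best first, with "p" (0 to 1); they miss things now and then, are a little off and sometimes report something else, mostly with a low value. They report only what shows in the picture. A call takes as long as a camera call.
- search_frame(camera, label): "xyz" ([x, y, z] in m, in world coordinates, good to about 4 mm: the middle of the surface that is visible of it).
- silhouettes(camera, label): "mask" (400x640 bool, what is visible of it).
The state is a dict: "time": time; "joints": joint angles; "joint_velocities": joint speeds; "joint_efforts": joint torques, N m; "tool_pos": TCP position; "orientation": TCP orientation; "wrist_force": force on the tool from outside, world axes, zero at the start; "torque": the same for the moment, N m; "finger_gap": opening from 0.0 (shut) to 1.0 (fully open); "grasp_force": force on a finger pad.
Only numpy, scipy, OpenCV 4.12 (cv2) and the standard library are available. Lean on these libraries where they do the work, as an engineer would, in place of code of your own. Each camera call takes 0.05 s, during which the arm holds its last target. There are 200 camera calls.

## Working session

There is one attempt and no reset: what is moved stays moved. The work goes in short steps, Python scripts to look and compute and a shell command to move; the robot and the scene stay as the last step left them, time stands still between calls to the robot, and variables do not carry over. Pictures are saved under pics/ and viewed, at most 10 in all, crops included, and the job is handed in when it is done.

```bash
mkdir -p pics; python3 - <<'E'
from bench import *
import cv2
o=get_obs();print(o['time'],o['tool_pos'],o['orientation'],o['finger_gap'])
for c in ['scene','wrist']:
    r=capture(c);cv2.imwrite(f'pics/{c}0.png',r['image'])
    for l in ['nest','post_top']+[f'pin{i}_top' for i in range(1,6)]+['stud_diode','bearing_3']:
        try:print(c,l,[(round(d['p'],2),[round(float(v),4) for v in d['xyz']]) for d in search_frame(c,l)][:6])
        except Exception as e:print(c,l,e)
E
```

```text
0.0 [ 5.99748780e-01 -1.04258663e-06  2.46530814e-01] [ 7.07118490e-01  7.07094424e-01 -6.43104428e-04 -7.09689142e-04] 0.999088016859894
scene nest [(0.88, [0.5015, 0.1937, 0.0125])]
scene post_top [(0.94, [0.5025, 0.1935, 0.016])]
scene pin1_top []
scene pin2_top []
scene pin3_top [(0.34, [0.5598, -0.155, 0.0585])]
scene pin4_top []
scene pin5_top [(0.33, [0.7261, -0.1265, 0.0177]), (0.3, [0.502, 0.1909, 0.0162])]
scene stud_diode []
scene bearing_3 [(0.45, [0.7251, -0.1267, 0.0155])]
wrist nest [(0.72, [0.5179, 0.1259, 0.0184])]
wrist post_top [(0.89, [0.5154, 0.1289, 0.014])]
wrist pin1_top []
wrist pin2_top []
wrist pin3_top [(0.64, [0.5404, 0.1826, 0.0301]), (0.62, [0.5171, 0.1273, 0.02])]
wrist pin4_top [(0.68, [0.5169, 0.1261, 0.0164]), (0.63, [0.5347, 0.1347, 0.0293])]
wrist pin5_top [(0.52, [0.5084, 0.0982, 0.0298])]
wrist stud_diode []
wrist bearing_3 [(0.84, [0.4716, 0.1684, 0.0262])]
```

View pics/scene0.png

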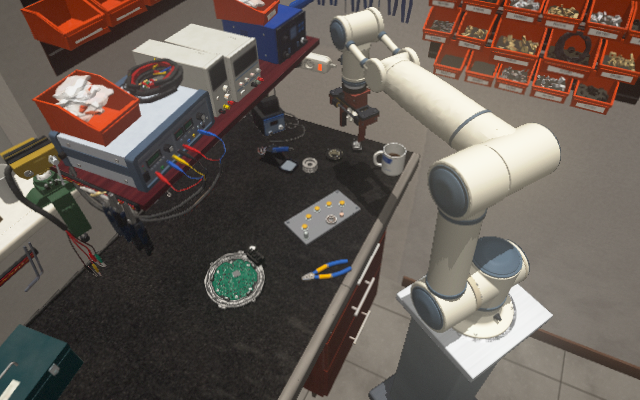

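View pics/wrist0.png

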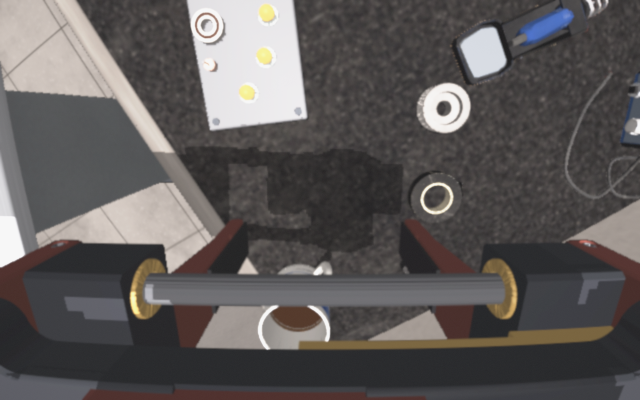

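The scene view shows the nest at about (322,215), with the diode and bearing on its near side. The wrist view shows pins 5, 4 and 3 at (248,93), (264,57) and (267,14), so the post lies further out at +y. I'll close the fingers and move toward +y to see the whole row.

```bash
python3 -m pendant '[{"x":-0.02,"y":0.03,"z":0.02,"gripper":0},{"x":-0.04,"y":0.06,"z":0.04,"gripper":0},{"x":-0.05,"y":0.08,"z":0.04,"gripper":0},{"x":-0.05,"y":0.08,"z":0.04,"gripper":0},{"x":-0.05,"y":0.08,"z":0.04,"gripper":0}]' 10
python3 - <<'E'
from bench import *
import cv2
r=capture('wrist');cv2.imwrite('pics/wrist1.png',r['image'])
print(get_obs()['tool_pos'],r['fx'],r['distortion'],-r['R'].T@r['t'])
for l in ['nest','pin1_top','stud_diode','bearing_3']:
    print(l,[(round(d['p'],2),[round(float(v),4) for v in d['xyz']]) for d in search_frame('wrist',l)][:8])
E
```

```text
[ 6.00003004e-01 -9.81711302e-06  2.47628722e-01] 301.4067975723738 [-0.05907894  0.          0.          0.          0.        ] [0.59954556 0.0673821  0.38531999]
nest [(0.85, [0.5165, 0.1268, 0.0161]), (0.44, [0.5594, -0.1859, 0.0512])]
pin1_top []
stud_diode [(0.56, [0.5082, 0.0967, 0.0303])]
bearing_3 [(0.57, [0.4694, 0.1671, 0.0309])]invalid input
```

View pics/wrist1.png

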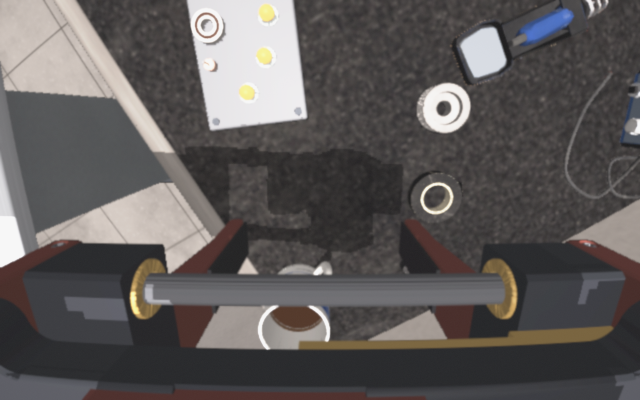

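The call was refused, so the picture is unchanged. I'll retry with all the keys given.

```bash
python3 -m pendant '[{"x":-0.02,"y":0.03,"z":0.02,"ax":0,"ay":0,"az":0,"gripper":0},{"x":-0.04,"y":0.06,"z":0.04,"ax":0,"ay":0,"az":0,"gripper":0},{"x":-0.05,"y":0.08,"z":0.04,"ax":0,"ay":0,"az":0,"gripper":0},{"x":-0.05,"y":0.08,"z":0.04,"ax":0,"ay":0,"az":0,"gripper":0},{"x":-0.05,"y":0.08,"z":0.04,"ax":0,"ay":0,"az":0,"gripper":0}]' 10
python3 - <<'E'
from bench import *
import cv2
r=capture('wrist');cv2.imwrite('pics/wrist2.png',r['image'])
print(get_obs()['tool_pos'])
for l in ['nest','pin1_top','stud_diode','bearing_3']:
    print(l,[(round(d['p'],2),[round(float(v),4) for v in d['xyz']]) for d in search_frame('wrist',l)][:8])
E
```

```text
time: 1.88
tool_pos: [0.5502, 0.0794, 0.2862]
orientation: [0.707, 0.707, -0.001, -0.0]
wrist_force: [0.1, 0.8, -0.0]
finger_gap: 0.468
grasp_force: 0.0
[0.55022693 0.07920127 0.28619359]
nest [(0.63, [0.5123, 0.1883, 0.0185]), (0.2, [0.5337, 0.1373, 0.0311])]
pin1_top [(0.43, [0.4957, 0.2564, 0.0302])]
stud_diode [(0.68, [0.5394, 0.1825, 0.0274]), (0.41, [0.4731, 0.1285, 0.0214]), (0.3, [0.3183, 0.2582, 0.0104])]
bearing_3 [(0.94, [0.4683, 0.1685, 0.0243]), (0.54, [0.508, 0.1918, 0.0159])]
```

View pics/wrist2.png

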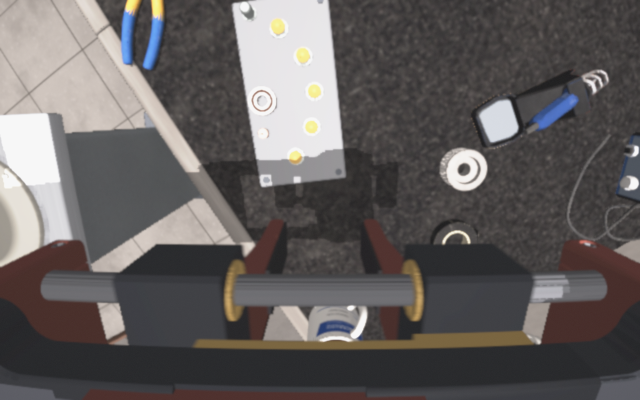

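The wrist view now shows the whole row: post (246,10), pin 1 (278,27), pin 2 (303,56), pin 3 (315,91), pin 4 (312,127), pin 5 (296,157), diode (263,133) and bearing (262,100). Next I'll segment the brass heads and fit the nest pose.

```bash
cat > fit.py <<'E'
from bench import *
import cv2, numpy as np
from scipy.optimize import least_squares
r=capture('wrist');im=r['image'];hsv=cv2.cvtColor(im,cv2.COLOR_BGR2HSV)
m=cv2.inRange(hsv,(18,80,70),(36,255,255));m[:,:235]=0;m[:,360:]=0;m[190:]=0
n,l,s,c=cv2.connectedComponentsWithStats(m)
K=np.array([[r['fx'],0,r['cx']],[0,r['fy'],r['cy']],[0,0,1]]);R,t=r['R'],r['t'];C=-R.T@t
def ray(uv): 
    q=cv2.undistortPoints(np.array([[uv]],float),K,np.array(r['distortion']))[0,0];return R.T@np.array([q[0],q[1],1])
P=[]
for i in sorted(range(1,n),key=lambda i:c[i][1]):
    if s[i,4]<40: continue
    d=ray(c[i]);X=C+d*(0.0285-C[2])/d[2];D=r['depth'][l==i];z=C[2]+d[2]*np.median(D)
    P.append(X[:2]);print(c[i].round(1),s[i,2:],X.round(4),'depth z',round(z,4))
P=np.array(P);a=np.array([2,1,0,-1,-2])*2*np.arcsin(45/220)
L=np.c_[-.085+.11*np.cos(a),.11*np.sin(a)]
def T(p,L): cs,sn=np.cos(p[2]),np.sin(p[2]);return np.array(p[:2])+L@np.array([[cs,sn],[-sn,cs]])
if len(P)==5:
    f=least_squares(lambda p:(T(p,L)-P).ravel(),[.5,.19,0]);print('pose',f.x,'res mm',(f.fun*1e3).reshape(5,2).round(1).tolist())
    print('pins',T(f.x,L).round(4).tolist())
    g=(a[:4]+a[1:])/2;print('gaps',T(f.x,np.c_[-.085+.11*np.cos(g),.11*np.sin(g)]).round(4).tolist())
    u=cv2.projectPoints(np.c_[T(f.x,np.array([[-.065,-.118],[.055,-.118],[.055,.118],[-.065,.118]])),[.016]*4],cv2.Rodrigues(R)[0],t,K,np.array(r['distortion']))[0];print('board corners px',u[:,0].round().tolist())
print(get_obs()['tool_pos'],get_obs()['finger_gap'])
E
python3 fit.py
```

```text
[277.1  26.3] [ 13  15 147] [0.494  0.2557 0.0285] depth z 0.0299
[302.2  55.2] [ 12  14 126] [0.524  0.2223 0.0285] depth z 0.0301
[313.6  90.7] [ 12  12 111] [0.5377 0.1801 0.0285] depth z 0.0299
[311.  126.6] [ 11  12 101] [0.5339 0.1358 0.0285] depth z 0.0301
[294.9 157.3] [ 12  13 110] [0.5123 0.0963 0.0285] depth z 0.03
pose [0.51319778 0.17720253 0.11450836] res mm [[-0.2, 0.5], [-0.1, 0.5], [0.4, -0.1], [0.0, -0.5], [-0.1, -0.4]]
pins [[0.4938, 0.2562], [0.5239, 0.2228], [0.538, 0.1801], [0.5339, 0.1352], [0.5122, 0.0958]]
gaps [[0.5105, 0.2411], [0.5332, 0.2021], [0.5383, 0.1574], [0.5251, 0.1144]]
board corners px [[261.0, 188.0], [346.0, 178.0], [327.0, -10.0], [231.0, 3.0]]
[0.55022287 0.07942867 0.28715977] 0.19788979274152332
```

The fit is good: residuals are within 0.5 mm, head heights come out at about 30 mm, and the projected corners match the board in the picture. Going above pin 1.

```bash
python3 -m pendant '[{"x":-0.009,"y":0.029,"z":-0.02,"ax":0,"ay":0,"az":0,"gripper":0},{"x":-0.019,"y":0.059,"z":-0.05,"ax":0,"ay":0,"az":0,"gripper":0},{"x":-0.028,"y":0.088,"z":-0.08,"ax":0,"ay":0,"az":0,"gripper":0},{"x":-0.037,"y":0.117,"z":-0.11,"ax":0,"ay":0,"az":0,"gripper":0},{"x":-0.047,"y":0.147,"z":-0.14,"ax":0,"ay":0,"az":0,"gripper":0},{"x":-0.056,"y":0.176,"z":-0.17,"ax":0,"ay":0,"az":0,"gripper":0},{"x":-0.056,"y":0.176,"z":-0.19,"ax":0,"ay":0,"az":0,"gripper":0},{"x":-0.056,"y":0.176,"z":-0.21,"ax":0,"ay":0,"az":0,"gripper":0},{"x":-0.056,"y":0.176,"z":-0.21,"ax":0,"ay":0,"az":0,"gripper":0},{"x":-0.056,"y":0.176,"z":-0.21,"ax":0,"ay":0,"az":0,"gripper":0}]' 10
python3 - <<'E'
from bench import *
import cv2
r=capture('wrist');cv2.imwrite('pics/w3.png',r['image'])
o=get_obs();print(o['tool_pos'],o['wrist_force'],o['finger_gap'],o['orientation'])
E
```

```text
time: 3.42
tool_pos: [0.4949, 0.2554, 0.0787]
orientation: [0.708, 0.707, 0.001, 0.0]
wrist_force: [0.1, -0.7, 0.3]
finger_gap: 0.009
grasp_force: 0.0
[0.49497454 0.25562715 0.07901468] [0.83030685 0.10219648 0.37480205] 0.004138344932889148 [7.07475395e-01 7.06737169e-01 9.81393831e-04 4.20380450e-04]
```

View pics/w3.png

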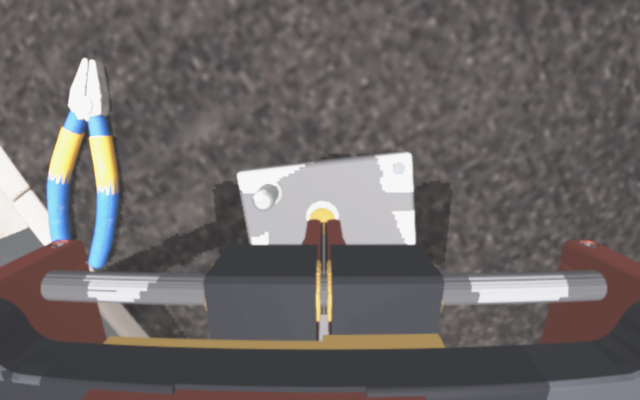

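The head of pin 1 sits just behind the tips at (321,215) and is aligned sideways; the post is at (265,195). Pressing gently and reading the force.

```bash
python3 -m pendant '[{"x":0,"y":0,"z":-0.01,"ax":0,"ay":0,"az":0,"gripper":0},{"x":0,"y":0,"z":-0.018,"ax":0,"ay":0,"az":0,"gripper":0},{"x":0,"y":0,"z":-0.022,"ax":0,"ay":0,"az":0,"gripper":0},{"x":0,"y":0,"z":-0.024,"ax":0,"ay":0,"az":0,"gripper":0},{"x":0,"y":0,"z":-0.0255,"ax":0,"ay":0,"az":0,"gripper":0},{"x":0,"y":0,"z":-0.0255,"ax":0,"ay":0,"az":0,"gripper":0},{"x":0,"y":0,"z":-0.0255,"ax":0,"ay":0,"az":0,"gripper":0}]' 10
python3 -c "
from bench import *
o=get_obs();print(o['tool_pos'],o['wrist_force'])"
```

```text
time: 4.35
tool_pos: [0.4941, 0.2561, 0.0525]
orientation: [0.707, 0.707, 0.0, 0.0]
wrist_force: [-0.8, -0.1, 2.6]
finger_gap: 0.009
grasp_force: 1.4
[0.49408689 0.2560807  0.05248606] [-0.83685143 -0.09784841  2.64182275]
```

```bash
python3 -m pendant '[{"x":0,"y":0,"z":-0.001,"ax":0,"ay":0,"az":0,"gripper":0},{"x":0,"y":0,"z":-0.0015,"ax":0,"ay":0,"az":0,"gripper":0},{"x":0,"y":0,"z":-0.0015,"ax":0,"ay":0,"az":0,"gripper":0},{"x":0,"y":0,"z":-0.0015,"ax":0,"ay":0,"az":0,"gripper":0}]' 10
python3 - <<'E'
from bench import *
import numpy as np
F=[]
for i in range(6): capture('side');F.append(get_obs()['wrist_force'])
print(get_obs()['tool_pos'],np.mean(F,0),np.std(F,0))
E
```

```text
time: 4.85
tool_pos: [0.4941, 0.2561, 0.0508]
orientation: [0.707, 0.707, 0.0, 0.0]
wrist_force: [-1.9, -0.2, 3.5]
finger_gap: 0.006
grasp_force: 1.9
[0.49412127 0.2560395  0.05072103] [-0.7164209  -0.19350497  3.27164719] [0.54226307 0.4294603  0.50281331]
```

Both readings put pin 1 down about 4.5–6 mm: 3.3 N against the spring, and tip height 25.7 mm. On to pin 2 along the arc.

```bash
python3 -m pendant '[{"x":0,"y":0,"z":0.007,"ax":0,"ay":0,"az":0,"gripper":0},{"x":0,"y":0,"z":0.015,"ax":0,"ay":0,"az":0,"gripper":0},{"x":0.0085,"y":-0.0075,"z":0.015,"ax":0,"ay":0,"az":0,"gripper":0},{"x":0.0165,"y":-0.015,"z":0.015,"ax":0,"ay":0,"az":0,"gripper":0},{"x":0.0165,"y":-0.015,"z":0.015,"ax":0,"ay":0,"az":0,"gripper":0},{"x":0.024,"y":-0.0245,"z":0.015,"ax":0,"ay":0,"az":0,"gripper":0},{"x":0.03,"y":-0.033,"z":0.015,"ax":0,"ay":0,"az":0,"gripper":0},{"x":0.03,"y":-0.033,"z":0.008,"ax":0,"ay":0,"az":0,"gripper":0},{"x":0.03,"y":-0.033,"z":0.004,"ax":0,"ay":0,"az":0,"gripper":0},{"x":0.03,"y":-0.033,"z":0.0015,"ax":0,"ay":0,"az":0,"gripper":0},{"x":0.03,"y":-0.033,"z":0,"ax":0,"ay":0,"az":0,"gripper":0},{"x":0.03,"y":-0.033,"z":0,"ax":0,"ay":0,"az":0,"gripper":0}]' 10
cat > f.py <<'E'
from bench import *
import numpy as np
F=[]
for i in range(6): capture('side');F.append(get_obs()['wrist_force'])
print(get_obs()['time'],get_obs()['tool_pos'],np.mean(F,0))
E
python3 f.py
```

```text
time: 6.65
tool_pos: [0.524, 0.2231, 0.0509]
orientation: [0.707, 0.707, 0.0, 0.0]
wrist_force: [-0.4, -2.4, 2.9]
finger_gap: 0.007
grasp_force: 1.8
6.95 [0.52405429 0.22311705 0.05081815] [-0.97780841 -1.20013381  3.3202714 ]
```

```bash
python3 -m pendant '[{"x":0,"y":0,"z":0.007,"ax":0,"ay":0,"az":0,"gripper":0},{"x":0,"y":0,"z":0.015,"ax":0,"ay":0,"az":0,"gripper":0},{"x":0.005,"y":-0.01,"z":0.015,"ax":0,"ay":0,"az":0,"gripper":0},{"x":0.009,"y":-0.021,"z":0.015,"ax":0,"ay":0,"az":0,"gripper":0},{"x":0.009,"y":-0.021,"z":0.015,"ax":0,"ay":0,"az":0,"gripper":0},{"x":0.012,"y":-0.032,"z":0.015,"ax":0,"ay":0,"az":0,"gripper":0},{"x":0.014,"y":-0.043,"z":0.015,"ax":0,"ay":0,"az":0,"gripper":0},{"x":0.014,"y":-0.043,"z":0.008,"ax":0,"ay":0,"az":0,"gripper":0},{"x":0.014,"y":-0.043,"z":0.004,"ax":0,"ay":0,"az":0,"gripper":0},{"x":0.014,"y":-0.043,"z":0.0015,"ax":0,"ay":0,"az":0,"gripper":0},{"x":0.014,"y":-0.043,"z":0,"ax":0,"ay":0,"az":0,"gripper":0},{"x":0.014,"y":-0.043,"z":0,"ax":0,"ay":0,"az":0,"gripper":0}]' 10
python3 f.py
```

```text
time: 8.45
tool_pos: [0.538, 0.1801, 0.0509]
orientation: [0.707, 0.707, 0.0, 0.0]
wrist_force: [-0.5, -1.4, 3.0]
finger_gap: 0.003
grasp_force: 1.8
8.75 [0.53809708 0.18014214 0.05085132] [-0.60357008 -0.73203509  3.66210673]
```

Pin 3 is down. Pin 4 next: via gap34 at (0, -0.023), then (-0.004, -0.045).

```bash
python3 -m pendant '[{"x":0,"y":0,"z":0.007,"ax":0,"ay":0,"az":0,"gripper":0},{"x":0,"y":0,"z":0.015,"ax":0,"ay":0,"az":0,"gripper":0},{"x":0.0005,"y":-0.011,"z":0.015,"ax":0,"ay":0,"az":0,"gripper":0},{"x":0,"y":-0.023,"z":0.015,"ax":0,"ay":0,"az":0,"gripper":0},{"x":0,"y":-0.023,"z":0.015,"ax":0,"ay":0,"az":0,"gripper":0},{"x":-0.002,"y":-0.034,"z":0.015,"ax":0,"ay":0,"az":0,"gripper":0},{"x":-0.004,"y":-0.045,"z":0.015,"ax":0,"ay":0,"az":0,"gripper":0},{"x":-0.004,"y":-0.045,"z":0.008,"ax":0,"ay":0,"az":0,"gripper":0},{"x":-0.004,"y":-0.045,"z":0.004,"ax":0,"ay":0,"az":0,"gripper":0},{"x":-0.004,"y":-0.045,"z":0.0015,"ax":0,"ay":0,"az":0,"gripper":0},{"x":-0.004,"y":-0.045,"z":0,"ax":0,"ay":0,"az":0,"gripper":0},{"x":-0.004,"y":-0.045,"z":0,"ax":0,"ay":0,"az":0,"gripper":0}]' 10
python3 f.py
```

```text
time: 10.25
tool_pos: [0.5341, 0.1352, 0.0509]
orientation: [0.707, 0.707, 0.0, 0.0]
wrist_force: [-0.4, -1.1, 3.2]
finger_gap: 0.006
grasp_force: 1.8
10.55 [0.53410811 0.13512802 0.05082385] [-0.80522492 -1.12891964  3.75158348]
```

Pin 4 is down. Pin 5 next: via gap45 at (-0.009, -0.021), then (-0.022, -0.039).

```bash
python3 -m pendant '[{"x":0,"y":0,"z":0.007,"ax":0,"ay":0,"az":0,"gripper":0},{"x":0,"y":0,"z":0.015,"ax":0,"ay":0,"az":0,"gripper":0},{"x":-0.004,"y":-0.011,"z":0.015,"ax":0,"ay":0,"az":0,"gripper":0},{"x":-0.009,"y":-0.021,"z":0.015,"ax":0,"ay":0,"az":0,"gripper":0},{"x":-0.009,"y":-0.021,"z":0.015,"ax":0,"ay":0,"az":0,"gripper":0},{"x":-0.015,"y":-0.03,"z":0.015,"ax":0,"ay":0,"az":0,"gripper":0},{"x":-0.022,"y":-0.039,"z":0.015,"ax":0,"ay":0,"az":0,"gripper":0},{"x":-0.022,"y":-0.039,"z":0.008,"ax":0,"ay":0,"az":0,"gripper":0},{"x":-0.022,"y":-0.039,"z":0.004,"ax":0,"ay":0,"az":0,"gripper":0},{"x":-0.022,"y":-0.039,"z":0.0015,"ax":0,"ay":0,"az":0,"gripper":0},{"x":-0.022,"y":-0.039,"z":0,"ax":0,"ay":0,"az":0,"gripper":0},{"x":-0.022,"y":-0.039,"z":0,"ax":0,"ay":0,"az":0,"gripper":0}]' 10
python3 f.py
```

```text
time: 12.05
tool_pos: [0.5121, 0.0961, 0.0508]
orientation: [0.707, 0.707, 0.0, 0.0]
wrist_force: [-1.0, -1.4, 3.7]
finger_gap: 0.004
grasp_force: 1.8
12.35 [0.5121197  0.09605314 0.0508174 ] [-1.37837687 -0.76004244  3.49644218]
```

Pin 5 is down. I'll lift clear to roughly the first viewing pose and check the nest.

```bash
python3 -m pendant '[{"x":0,"y":0,"z":0.01,"ax":0,"ay":0,"az":0,"gripper":0},{"x":0,"y":0,"z":0.04,"ax":0,"ay":0,"az":0,"gripper":0},{"x":0.01,"y":0,"z":0.09,"ax":0,"ay":0,"az":0,"gripper":0},{"x":0.02,"y":-0.005,"z":0.14,"ax":0,"ay":0,"az":0,"gripper":0},{"x":0.03,"y":-0.01,"z":0.19,"ax":0,"ay":0,"az":0,"gripper":0},{"x":0.038,"y":-0.016,"z":0.236,"ax":0,"ay":0,"az":0,"gripper":0},{"x":0.038,"y":-0.016,"z":0.236,"ax":0,"ay":0,"az":0,"gripper":0},{"x":0.038,"y":-0.016,"z":0.236,"ax":0,"ay":0,"az":0,"gripper":0}]' 10
python3 fit.py; python3 -c "
from bench import *
import cv2
cv2.imwrite('pics/w4.png',capture('wrist')['image'])"
```

```text
time: 13.35
tool_pos: [0.5499, 0.0801, 0.2858]
orientation: [0.707, 0.707, -0.0, -0.0]
wrist_force: [0.1, -0.8, -0.2]
finger_gap: 0.003
grasp_force: 0.0
[277.4  26.9] [ 12  15 145] [0.4939 0.2555 0.0285] depth z 0.03
[302.4  55.8] [ 12  14 129] [0.5237 0.2222 0.0285] depth z 0.0303
[313.8  91.6] [ 12  12 110] [0.5374 0.1798 0.0285] depth z 0.03
[311.  127.2] [11 11 98] [0.5335 0.1359 0.0285] depth z 0.0301
[295.  157.8] [ 13  12 111] [0.5121 0.0966 0.0285] depth z 0.0302
pose [0.51297169 0.17718722 0.11356017] res mm [[-0.3, 0.7], [-0.0, 0.5], [0.4, 0.2], [0.2, -0.7], [-0.2, -0.7]]
pins [[0.4936, 0.2562], [0.5237, 0.2227], [0.5378, 0.18], [0.5337, 0.1352], [0.5119, 0.0958]]
gaps [[0.5104, 0.241], [0.533, 0.2021], [0.538, 0.1574], [0.5248, 0.1144]]
board corners px [[260.0, 188.0], [346.0, 179.0], [327.0, -10.0], [231.0, 3.0]]
[0.54959247 0.0801197  0.28493598] 0.00574408720285895
```

View pics/w4.png

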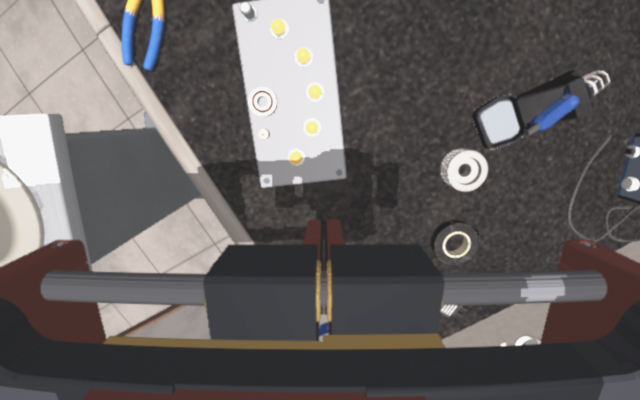

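All five pins are back up at about 30 mm. The bearing (262,101) and diode (263,133) have not moved, and the arm is clear of the nest.

```bash
python3 -c "
from bench import *
print(hand_in())"
```

```text
the job is handed in; nothing more can be done
None
```

I pressed all five pins in order from the post, each about 4.5–6 mm down by force and tip height, and they sprang back up; the bearing and diode were unmoved, the arm ended clear, and the job is handed in (no verdict was returned).

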